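Index the carousel in the sampler's drawer

TASK

Pull the white bench sampler's drawer fully open by its upright handle, past its catch to the end stop. Turn the carousel inside by its blue grip bar until the empty, yellow-ringed well has clicked into place at the front, next to the drawer's handle, and then push the drawer fully home again so that this well lies under the filling port. Leave the other things on the bench where they stand.

Things in the scene. Friction and masses are not known exactly. Their poses are not given: they have to be found in the camera images.
- sampler: Fixed low white housing 200 (x) x 190 x 103 mm; origin on the worktop, x from front to back (yaw 1.35 to 1.7 rad: its front looks to the robot's right). Front face at x = -95 mm, back at 105. Its clear lid (z 95 to 103 mm, two blue strips) juts out to x = -135 mm over the handle: take that from the front, tool leaning 25 to 45 degrees, fingertips towards the drawer. Black filling port on the lid.
- drawer (a joint): How far the drawer is out, in m: 0 fully home (stop), 0.18 fully open (stop). Slides along the sampler's -x; starts 0 to 15 mm out; rubs with about 3 N. A spring catch at 0.15 to 0.17 takes about 11 N to pass either way and then holds the drawer open.
- handle (a point): Middle (z = 52 mm) of the drawer's handle, an upright steel bar 12 mm in diameter, z = 26 to 78 mm, its axis 34 mm in front of the drawer's face on two stems right behind it at z = 32 and 72 mm. Axes as the sampler's. Pinch it from its two sides (closing along y); with the drawer 50 mm or more out it is clear of the lid and can be taken from straight above.
- carousel (a joint): Carousel angle in rad, counter-clockwise from above; 0 puts the empty well at the front station. Turns over a full turn either way; starts at 0.8 to 2.4. A spring click at each 60 degrees (1.047 rad) pulls it in over the last 0.1 rad; between clicks it turns easily and stays where left. Entering or leaving a click takes about 0.2 to 0.3 N m.
- grip_bar (a point): Top centre (z = 84 mm) of the blue grip bar on the carousel's vertical axis: 50 mm long along this frame's x, 12 mm wide, z = 58 to 84 mm; its yellow end (-x) points to the empty well. White disc 112 mm across, top at z = 48 mm, red caps to 54 mm. Axis 72 mm behind the drawer's face: under the lid until the drawer is out; fully open it is 68 mm clear of the lid's edge.
- empty_well (a point): Centre of the empty well, a black spot with a yellow ring 23 mm across on the disc's top, 40 mm from the carousel's axis; the other five wells, every 60 degrees, have red caps.
- front_station (a point): Point fixed in the drawer, 40 mm from the carousel's axis towards the handle, at the disc's top (z = 48 mm), where the empty well must stand; a small yellow mark on the top edge of the drawer's front shows the direction.
- wash_bottle: Bystander: white wash bottle with red bent spout, 63x96x192 mm, origin under its centre.
- stock_bottle: Bystander: white bottle with a black screw cap, 60 mm diameter, 128 mm tall, origin under its centre.
- beaker: Bystander: glass beaker, 65x69x87 mm, origin under its centre.
- slide_box: Bystander: green slide box, 55x84x39 mm, origin under its centre.
- tip_box: Bystander: blue tip box with clear lid, 90x122x68 mm, origin under its centre.
- micropipette: Bystander: white and yellow micropipette lying flat, 49x218x26 mm, origin under its centre.
- timer: Bystander: white bench timer with three coloured buttons, 58x70x20 mm, origin under its centre.

How it is judged:
By the outcome, as a careful person would: the job done as asked, in the order asked, and still so for the second after the job is handed in, with the robot touching nothing.
It also fails if it takes over 64 s, if anything falls off the work surface, if the arm or the gripper's body presses on something with over 40 N, if the wrist force passes 120 N, or if a joint passes its speed limit or range.

ROBOT

A 7-joint arm with a two-finger parallel gripper is mounted at the origin on a cart in front of the work surface, level with it; the furniture and walls round the work are solid. World frame = base frame: x ahead of the robot, y to its left, z up, the work surface at z = 0. Lengths are in mm, angles in rad, forces in N, time in s.
With the tool pointing down it reaches from about 425 to 875 mm from the base axis. Payload 9.9 kg.
Tool frame: the origin (TCP) lies midway between the tips of the shut fingers; the grasp point (between the pads) lies 19 mm behind it; z points along the fingers, y is the line along which they close (so a half turn about z gives the same grasp; the last joint's range is limited). The gripper opens to 85 mm and grips with 20 to 120 N. Pads are 22 mm wide; open, the fingers measure 114 mm over their backs; the gripper's body (76 mm by 85 mm) begins 54 mm behind the grasp point. The pads swing forward as they close: fully open they stand 13 mm farther back than shut.
Start: joints at [-1.357, 0.576, 0.025, 1.437, -0.015, 1.129, -0.057], TCP at [198.05, 645.295, 231.289] pointing down, gripper open.
Joint ranges: [-2.76, 2.76], [-0.34, 2.15], [-1.52, 1.57], [0.19, 2.46], [-1.09, 4.23], [0.17, 1.99], [-2.82, 2.82]. Speed limits (rad/s): [2.22, 2.22, 3.01, 3.01, 3.14, 3.14, 3.14].

INTERFACE

Orientations are given as a rotation vector (axis times angle).
In Python, from rig import env gives the robot as it stands.
- The arm moves only by the shell command python3 inch.py 'ROWS' [OPENING] [FORCE]. ROWS is a JSON list of rows, 1 to 8 of them, each an object with the fields tx, ty, tz (the shift in m), rz (a turn about the tool's z in units of 0.05 rad); a field left out counts as zero; each row shifts and turns the commanded pose from where the row before left it, along the tool's axes as they then stand; what a row does not reach is not made up. A row lasts 1/8 s, in which the tool goes at most 62.5 mm and 0.188 rad, less where a joint would pass 70% of its speed; a pose out of reach is approached as far as the arm can. OPENING is the finger opening in mm, set as the command begins (- or left out keeps the last). The fingers move at their own pace and stop on an object; FORCE is the grip in N (left out, the last holds). Time passes only in rows, so rows that do not move let the fingers close. It prints the time, the measured TCP pose, the force, the opening and the grip force at its end. Input that does not fit is refused with a message, and nothing moves.
- env.get_state(): the state, without advancing time (a new reading comes with each control period).
- env.camera(name): name is "scene" or "top"; returns a dict with "frame" (384x512x3 uint8, red, green, blue), "fx", "fy", "cx", "cy" (pixels), "distortion" ([k1, k2, p1, p2, k3] as OpenCV has them; the pictures are not rectified), "pose" (4x4, takes a point from camera to world coordinates). Camera axes: x right, y up, looking along -z (the intrinsics and any distortion apply to the point x, -y, -z); pixel columns grow to the right and rows downward; lengths in mm; the calibration is good to about 2 mm. A picture is of the moment at which its call begins. There is no depth.
- env.finish_job(): hands the job in; it is judged then, once.
The state is a dict: "t": time; "q": joint angles; "joint_vel": joint speeds; "effort": joint torques, N m; "eef_pos": TCP position; "ee_rot": TCP orientation; "ft_force": force on the tool from outside, world axes, zero at the start; "wrist_torque": the same for the moment, N m; "opening": finger opening in mm; "finger_force": force on a finger pad.
Only numpy, scipy, OpenCV 4.12 (cv2) and the standard library are available. Lean on these libraries where they do the work, as an engineer would, in place of code of your own. Each camera call takes 0.05 s, during which the arm holds its last target. There are 200 camera calls.

## Working session

There is one attempt and no reset: what is moved stays moved. The work goes in short steps, Python scripts to look and compute and a shell command to move; the robot and the scene stay as the last step left them, time stands still between calls to the robot, and variables do not carry over. Pictures are saved under pics/ and viewed, at most 10 in all, crops included, and the job is handed in when it is done.

```bash
ls; mkdir -p pics; python3 - <<'E'
from rig import env
import cv2
for n in("scene","top"):
    c=env.camera(n); f=c["frame"][:,:,::-1]
    cv2.imwrite(f"pics/{n}0.png",cv2.resize(f,(800,600),interpolation=cv2.INTER_CUBIC))
    print(n,c["fx"],c["fy"],c["cx"],c["cy"],c["distortion"],c["pose"])
s=env.get_state();print(s)
E
```

```text
inch.py
pics
rig.py
scene 378.88149400198205 378.88149400198205 252.24643263064343 193.02407059376213 [-0.06397566  0.          0.          0.          0.        ] [[-9.92044466e-01  6.47734784e-02 -1.07945232e-01  4.66295896e+02]
 [-1.24718699e-01 -3.89101799e-01  9.12713009e-01  8.23123103e+02]
 [ 1.71179123e-02  9.18914679e-01  3.94084750e-01  4.47636556e+02]
 [ 0.00000000e+00  0.00000000e+00  0.00000000e+00  1.00000000e+00]]
top 422.286460673406 422.286460673406 254.3842096264886 192.32075312290073 [-0.02112719  0.          0.          0.          0.        ] [[-1.73618886e-02  9.88240641e-01 -1.51917741e-01  3.58561666e+02]
 [-9.99849269e-01 -1.71694067e-02  2.57880420e-03 -2.49952007e+01]
 [-5.98583696e-05  1.51939616e-01  9.88389776e-01  1.37625033e+03]
 [ 0.00000000e+00  0.00000000e+00  0.00000000e+00  1.00000000e+00]]
{'t': 0.1, 'q': array([-1.35678079,  0.57642283,  0.0248455 ,  1.43784664, -0.01496983,
        1.12899376, -0.0565059 ]), 'joint_vel': array([ 0.00107964, -0.00101973, -0.00132932, -0.00108041, -0.00116547,
       -0.0007237 , -0.00126862]), 'effort': array([ 5.99302410e-03, -7.67291164e+01,  2.25769915e+00, -2.86606961e+01,
        1.58518081e-02,  8.61340435e-03,  7.53154126e-06]), 'eef_pos': array([197.9475116 , 644.88939168, 230.53780789]), 'ee_rot': array([-4.65999459e-01, -3.10671736e+00,  2.32672124e-03]), 'ft_force': array([ 0.10416807, -0.87689008,  0.24591395]), 'wrist_torque': array([ 0.04223291, -0.03087369,  0.01315637]), 'finger_force': 0.0, 'opening': 85.20474817605628}
```

View pics/scene0.png

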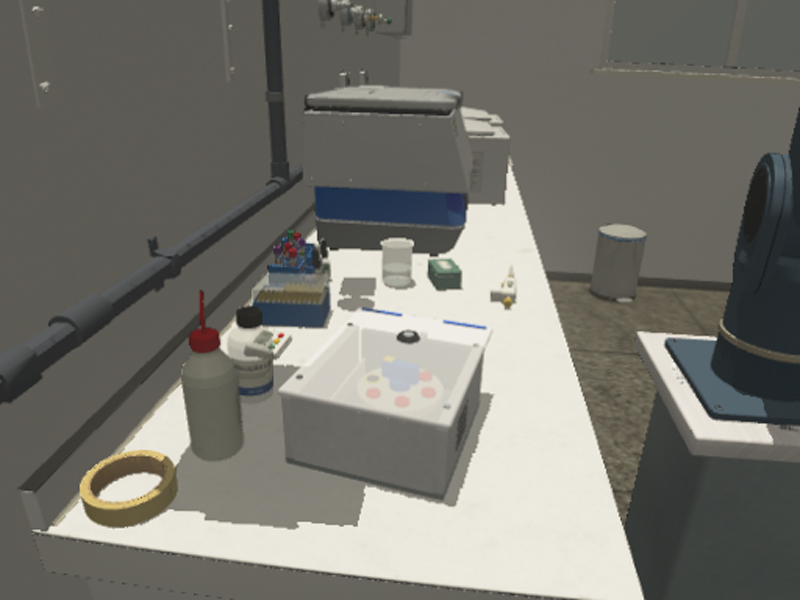

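View pics/top0.png

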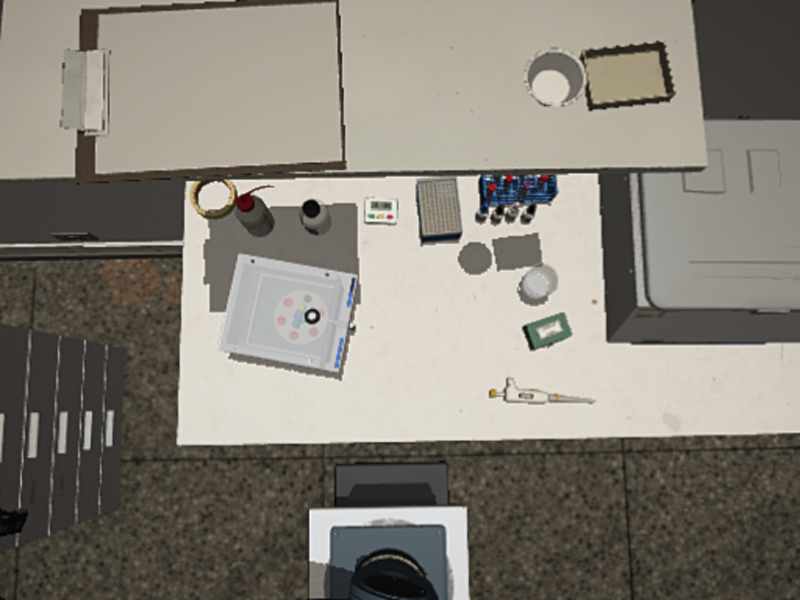

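The scene view shows the sampler at about (385,400), its front facing away; the top view shows the lid quad at about (237,254)-(357,275)-(341,377)-(220,350), with the handle just visible at (352,328). I'll enlarge both.

```bash
cat > h.py <<'E'
import numpy as np, cv2
from scipy.optimize import least_squares
from scipy.spatial.transform import Rotation as R
from rig import env
def crop(c,x0,y0,x1,y1,k,name):
    cv2.imwrite(name,cv2.resize(c["frame"][y0:y1,x0:x1,::-1],None,fx=k,fy=k,interpolation=cv2.INTER_CUBIC))
def K(c): return np.array([[c["fx"],0,c["cx"]],[0,c["fy"],c["cy"]],[0,0,1.]])
def proj(c,P):
    T=np.linalg.inv(c["pose"]); F=np.diag([1,-1,-1.])
    return cv2.projectPoints(np.atleast_2d(P).astype(float),cv2.Rodrigues(F@T[:3,:3])[0],F@T[:3,3],K(c),np.array(c["distortion"]))[0][:,0]
def ray(c,uv):
    p=cv2.undistortPoints(np.array([[uv]],float),K(c),np.array(c["distortion"]))[0,0]
    return c["pose"][:3,3],c["pose"][:3,:3]@np.array([p[0],-p[1],-1])
def atz(c,uv,z):
    o,d=ray(c,uv); return o+d*(z-o[2])/d[2]
def tri(c1,u1,c2,u2):
    f=lambda P:np.r_[(proj(c1,P)-u1).ravel(),(proj(c2,P)-u2).ravel()]
    r=least_squares(f,atz(c1,u1,60)); return r.x,np.abs(r.fun).max()
E
python3 - <<'E'
from h import *
crop(env.camera("top"),135,150,240,250,6,"pics/t1.png")
crop(env.camera("scene"),170,190,325,320,5,"pics/s1.png")
E
```

```text
(no output)
```

View pics/t1.png

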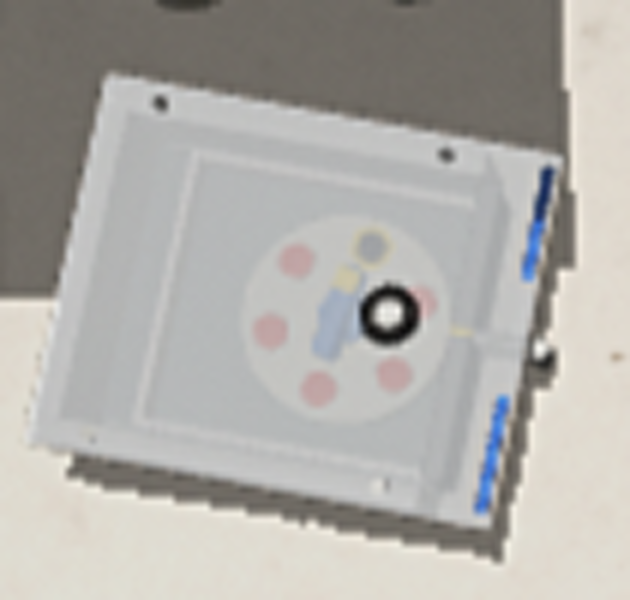

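View pics/s1.png

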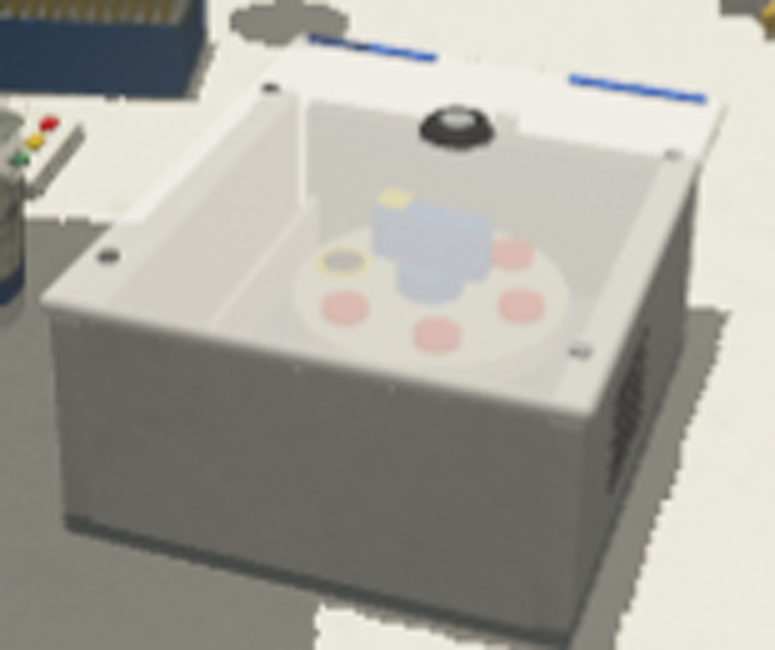

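Top crop: lid corners (107,74), (562,158), (490,526), (33,443); handle (543,352); well (371,246). Scene crop: lid corners (42,302), (590,412), (720,108); well (343,261).

```bash
cat >> h.py <<'E'
tp=lambda *a:np.array(a[:2])/6+[135,150]-5/12
sp=lambda *a:np.array(a[:2])/5+[170,190]-.4
def W(s,P): # s=x,y,yaw
    P=np.atleast_2d(P); return R.from_euler('z',s[2]).apply(P)+[s[0],s[1],0]
E
python3 - <<'E'
from h import *
T=env.camera("top");S=env.camera("scene")
t=[(107,74),(562,158),(490,526),(33,443)];tl=[(105,-95,103),(-135,-95,103),(-135,95,103),(105,95,103)]
s=[(42,302),(590,412),(720,108)];sl=[(105,-95,103),(105,95,103),(-135,95,103)]
def f(p):
    return np.r_[(proj(T,W(p,tl)+[0,0,p[3]])-[tp(*a) for a in t]).ravel(),(proj(S,W(p,sl)+[0,0,p[3]])-[sp(*a) for a in s]).ravel()]
r=least_squares(f,[500,250,1.37,0]);print(r.x,r.fun.round(1))
p=r.x
inv=lambda P:R.from_euler('z',-p[2]).apply(P-[p[0],p[1],0])
for n,a,b in [("well",(371,246),(343,261)),("yel",(347,277),(395,195))]:
    P,e=tri(T,tp(*a),S,sp(*b));print(n,P,e,inv(P))
print("disc c@48",inv(atz(T,tp(347,317),48)),"mark@z90",inv(atz(T,tp(460,330),88)),"handle@78",inv(atz(T,tp(543,352),78)))
print(W(p,(-95-34,0,52)),env.get_state()["t"])
E
```

```text
[540.71363404 201.27059133   1.37421869  -3.37744241] [ 0.   0.4  0.3 -0.1  0.5 -0.4 -1.1 -0.8  1.1  0.4 -0.6  0.5  0.1 -1. ]
well [572.09330836 156.04663653  48.60308019] 0.20642954224922505 [-38.2240851  -39.60819822  48.60308019]
yel [550.10340657 163.35039551  85.21990692] 0.16059503339050707 [-35.35592725 -16.61527874  85.21990692]
disc c@48 [-33.36121479   0.47275754  48.        ] mark@z90 [-98.45428658   0.75331208  88.        ] handle@78 [-141.54438184    3.29080272   78.        ]
[[515.51812467  74.75503376  52.        ]] 0.3
```

```bash
cat >> h.py <<'E'
SP=np.array([540.71,201.27,1.374])
def need(ps,ang=0): # sampler xyz target, closing direction = sampler y + ang
    s=env.get_state(); r=R.from_rotvec(s["ee_rot"]); p=np.array(s["eef_pos"])
    t=W(SP,ps)[0]; m=r.as_matrix(); y=np.arctan2(m[1,1],m[0,1])
    dy=(SP[2]-np.pi/2+ang-y+np.pi/2)%np.pi-np.pi/2
    print("tool d",r.inv().apply(t-p).round(1),"turn",round(-dy,3),"tooly yaw",round(y,3),"q7",round(s["q"][6],2),"now(samp)",R.from_euler('z',-SP[2]).apply(p-[SP[0],SP[1],0]).round(1),"tz",m[:,2].round(3),"t",s["t"])
E
python3 -c "
from h import *
need((-170,1,180))"
```

```text
tool d [-474.  -492.9   51.3] turn 1.47 tooly yaw 1.273 q7 -0.06 now(samp) [368.3 422.9 231. ] tz [-0.    -0.001 -1.   ] t 0.3
```

The manual's scale: shifts go in m and turns go in units of 0.05 rad. Converting my numbers, -42 mm is -0.042, -40 mm is -0.04.

```bash
python3 inch.py '[{"tx": -0.04,"ty": -0.042},{"tx": -0.04,"ty": -0.042},{"tx": -0.04,"ty": -0.042},{"tx": -0.04,"ty": -0.042},{"tx": -0.04,"ty": -0.042},{"tx": -0.04,"ty": -0.042},{"tx": -0.04,"ty": -0.042},{"tx": -0.04,"ty": -0.042}]' 40 60
python3 -c "
from h import *
need((-170,1,180))"
```

```text
t: 1.3
eef_pos: [406.1, 228.5, 231.6]
ee_rot: [0.466, 3.106, 0.001]
ft_force: [2.4, 0.1, 1.0]
opening: 40.0
finger_force: 0.0
tool d [-152.8 -155.8   51.5] turn 1.47 tooly yaw 1.273 q7 0.7 now(samp) [  0.4 137.4 231.6] tz [ 0.001  0.    -1.   ] t 1.3
```

Scaled: -39 mm is -0.039, -38 mm is -0.038, 0.18 rad is 3.6.

```bash
python3 inch.py '[{"tx": -0.038,"ty": -0.039},{"tx": -0.038,"ty": -0.039},{"tx": -0.038,"ty": -0.039},{"tx": -0.038,"ty": -0.039},{"tz": 0.025,"rz": 3.6},{"tz": 0.025,"rz": 3.6},{"rz": 3.6},{"rz": 3.6}]'
python3 inch.py '[{"rz": 3.6},{"rz": 3.6},{"rz": 3.6},{"rz": 3.6},{},{}]'
python3 -c "
from h import *
need((-165,1,54))
crop(env.camera('top'),170,170,270,245,8,'pics/t2.png')"
```

```text
t: 2.3
eef_pos: [504.8, 36.4, 181.0]
ee_rot: [-1.539, -2.738, 0.001]
ft_force: [-0.6, 0.8, -1.0]
opening: 40.2
finger_force: 0.0
t: 3.05
eef_pos: [504.9, 36.6, 181.3]
ee_rot: [2.395, 2.033, 0.0]
ft_force: [0.6, 1.3, 1.1]
opening: 39.7
finger_force: 0.0
tool d [  3.5   2.  127.3] turn 0.034 tooly yaw -0.163 q7 0.02 now(samp) [-168.5    2.9  181.3] tz [ 0.  0. -1.] t 3.05
```

View pics/t2.png

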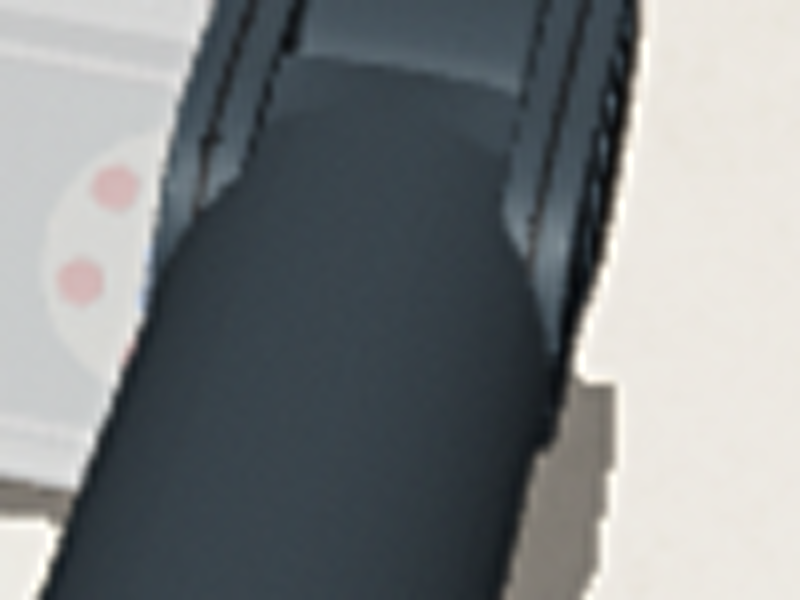

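The arm hides the handle in the top view, so I go by force: descend in front of it, then creep in towards the lid edge.

```bash
python3 inch.py '[{"tx": 0.003,"ty": 0.002,"tz": 0.032,"rz": 0.68},{"tz": 0.032},{"tz": 0.032},{"tz": 0.031},{},{}]'
python3 inch.py '[{"tx": 0.004},{"tx": 0.004},{"tx": 0.003},{"tx": 0.002},{"tx": 0.002},{},{}]'
python3 -c "
from h import *
need((-148,1,54))"
```

```text
t: 3.85
eef_pos: [507.9, 38.8, 55.2]
ee_rot: [2.432, 1.988, 0.001]
ft_force: [-0.3, 0.1, 0.3]
opening: 39.9
finger_force: 0.0
t: 4.72
eef_pos: [510.3, 53.7, 54.3]
ee_rot: [2.433, 1.987, -0.0]
ft_force: [0.8, 0.4, -0.0]
opening: 39.8
finger_force: 0.0
tool d [ 2.7 -0.1  0.3] turn -0.004 tooly yaw -0.201 q7 0.11 now(samp) [-150.7    0.9   54.3] tz [-0. -0. -1.] t 4.725
```

Scaled: 2 mm is 0.002.

```bash
python3 inch.py '[{"tx": 0.002},{},{}]'; python3 inch.py '[{"tx": 0.001},{}]';python3 inch.py '[{"tx": 0.001},{},{}]'
python3 -c "
from h import *
need((-148,1,54))"
```

```text
t: 5.1
eef_pos: [510.7, 55.4, 54.3]
ee_rot: [2.433, 1.987, -0.0]
ft_force: [-0.9, -2.1, 0.4]
opening: 40.2
finger_force: 0.0
t: 5.35
eef_pos: [510.7, 55.4, 54.3]
ee_rot: [2.433, 1.985, -0.002]
ft_force: [-1.0, -6.8, 0.3]
opening: 40.1
finger_force: 0.0
t: 5.72
eef_pos: [510.7, 55.4, 54.3]
ee_rot: [2.434, 1.984, -0.003]
ft_force: [-1.4, -10.2, 2.5]
opening: 40.1
finger_force: 0.0
tool d [ 0.9 -0.1  0.3] turn -0.006 tooly yaw -0.203 q7 0.1 now(samp) [-148.9    0.9   54.3] tz [-0.001 -0.002 -1.   ] t 5.725
```

Scaled: -2 mm is -0.002.

```bash
python3 inch.py '[{"tx": -0.002},{},{},{},{}]' 0 60
python3 -c "
from h import *
need((-148,1,54))"
```

```text
t: 6.35
eef_pos: [511.3, 55.3, 54.5]
ee_rot: [2.433, 1.986, 0.001]
ft_force: [0.7, -5.4, 1.0]
opening: 9.3
finger_force: 58.4
tool d [ 0.9 -0.7  0.5] turn -0.005 tooly yaw -0.201 q7 0.1 now(samp) [-148.9    0.3   54.5] tz [ 0.001 -0.001 -1.   ] t 6.35
```

```bash
python3 inch.py '[{"tx": -0.001},{"tx": -0.001},{"tx": -0.001},{"tx": -0.001},{}]'
python3 -c "
from h import *
need((-148,1,54))"
```

```text
t: 6.98
eef_pos: [510.6, 52.0, 54.4]
ee_rot: [2.432, 1.987, 0.001]
ft_force: [5.5, 1.9, 0.3]
opening: 9.3
finger_force: 58.5
tool d [ 4.3 -0.6  0.5] turn -0.004 tooly yaw -0.201 q7 0.11 now(samp) [-152.3    0.4   54.4] tz [ 0.001  0.    -1.   ] t 6.975
```

It moves with the opening unchanged, so the drawer is following. I keep pulling gently.

Scaled: -3 mm is -0.003, -2 mm is -0.002.

```bash
python3 inch.py '[{"tx": -0.002},{"tx": -0.002},{"tx": -0.003},{"tx": -0.003},{"tx": -0.003},{"tx": -0.003},{"tx": -0.003},{}]'
python3 -c "
from h import *
need((-148,1,54))"
```

```text
t: 7.98
eef_pos: [506.7, 32.9, 54.4]
ee_rot: [2.433, 1.986, 0.001]
ft_force: [4.9, 0.3, 1.8]
opening: 9.1
finger_force: 58.5
tool d [23.8 -0.7  0.4] turn -0.005 tooly yaw -0.201 q7 0.14 now(samp) [-171.8    0.5   54.4] tz [ 0.001 -0.    -1.   ] t 7.975
```

Scaled: 4 mm is 0.004, 3 mm is 0.003.

```bash
python3 inch.py '[{},{},{"tx": 0.004},{"tx": 0.004},{"tx": 0.004},{"tx": 0.003},{},{}]' 35
python3 inch.py '[{},{},{},{},{}]' 0 60
python3 -c "
from h import *
need((-148,1,54))"
```

```text
t: 8.98
eef_pos: [509.1, 47.8, 54.3]
ee_rot: [2.433, 1.987, -0.0]
ft_force: [-0.4, -0.8, -0.6]
opening: 34.8
finger_force: 0.0
t: 9.6
eef_pos: [509.7, 47.6, 54.5]
ee_rot: [2.433, 1.986, 0.001]
ft_force: [3.6, -1.4, 3.1]
opening: 10.2
finger_force: 58.6
tool d [ 8.7 -0.7  0.5] turn -0.004 tooly yaw -0.201 q7 0.12 now(samp) [-156.7    0.3   54.5] tz [ 0.001 -0.    -1.   ] t 9.6
```

```bash
python3 inch.py '[{"tx": -0.006},{"tx": -0.01},{"tx": -0.014},{"tx": -0.014},{"tx": -0.014},{"tx": -0.01},{"tx": -0.005},{}]'
python3 - <<'E'
from h import *
need((-148,1,54))
T=env.camera("top");crop(T,135,150,268,250,6,"pics/t3.png")
E
```

```text
t: 10.6
eef_pos: [495.0, -24.5, 54.5]
ee_rot: [2.433, 1.986, 0.001]
ft_force: [4.1, -3.5, 2.5]
opening: 10.1
finger_force: 58.6
tool d [82.4 -0.8  0.5] turn -0.005 tooly yaw -0.202 q7 0.24 now(samp) [-230.4    0.6   54.5] tz [ 0.001 -0.001 -1.   ] t 10.6
```

View pics/t3.png

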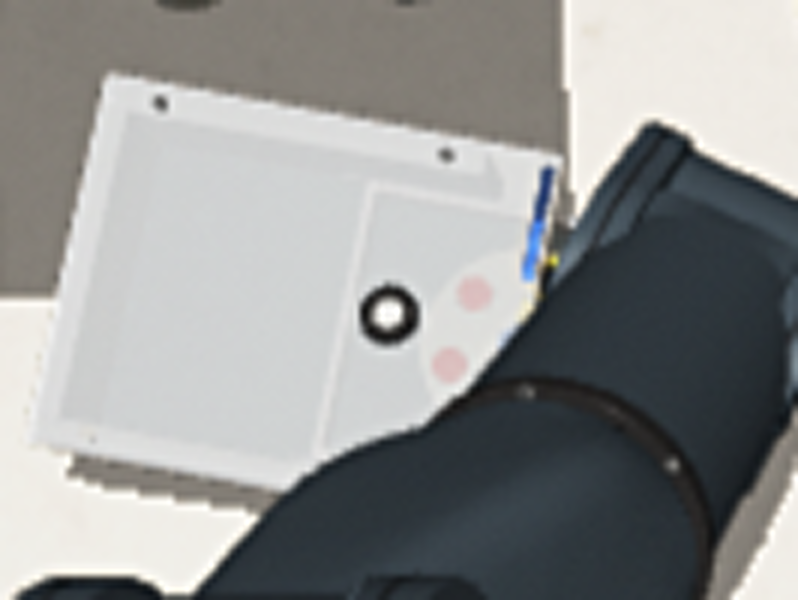

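The drawer follows: the red cap moved from (297,262) to (475,294), so it is about 104 mm out. On past the catch.

Scaled: -10 mm is -0.01, -6 mm is -0.006.

```bash
python3 inch.py '[{"tx": -0.008},{"tx": -0.012},{"tx": -0.012},{"tx": -0.012},{"tx": -0.01},{"tx": -0.006},{"tx": -0.006},{"tx": -0.004}]'
python3 inch.py '[{"tx": -0.003},{"tx": -0.003},{},{}]'
python3 -c "
from h import *
need((-148,1,54))"
```

```text
t: 11.65
eef_pos: [481.4, -91.7, 54.5]
ee_rot: [2.432, 1.988, 0.002]
ft_force: [5.5, 1.8, 4.6]
opening: 9.8
finger_force: 58.7
t: 12.15
eef_pos: [480.2, -97.4, 54.5]
ee_rot: [2.432, 1.988, 0.002]
ft_force: [6.6, 2.0, 4.0]
opening: 9.8
finger_force: 58.7
tool d [156.8  -0.6   0.6] turn -0.003 tooly yaw -0.2 q7 0.38 now(samp) [-304.8    0.9   54.5] tz [ 0.001  0.    -1.   ] t 12.15
```

Scaled: -3 mm is -0.003, -2 mm is -0.002.

```bash
python3 inch.py '[{"tx": -0.003},{"tx": -0.002},{"tx": -0.002},{},{}]'
python3 -c "
from h import *
need((-148,1,54))"
```

```text
t: 12.78
eef_pos: [480.1, -97.7, 54.4]
ee_rot: [-2.422, -1.993, -0.009]
ft_force: [11.8, 25.1, 6.3]
opening: 9.7
finger_force: 59.2
tool d [157.    0.4   1.7] turn 0.003 tooly yaw -0.194 q7 0.39 now(samp) [-305.     1.    54.4] tz [ 0.001  0.008 -1.   ] t 12.775
```

End stop reached (25 N). Release, rise and clear the view.

```bash
python3 inch.py '[{"tx": 0.004},{},{},{"tx": -0.001,"tz": -0.02},{"tz": -0.04},{"tz": -0.05},{"tx": -0.04,"tz": -0.03},{"tx": -0.05}]' 40
python3 inch.py '[{"tx": -0.05},{"tx": -0.02},{}]'
python3 - <<'E'
from h import *
need((-203,0,150))
t=env.camera("top")["frame"][145:245,180:280,::-1];s=env.camera("scene")["frame"][165:265,220:320,::-1]
k=lambda a:cv2.resize(a,None,fx=4,fy=4,interpolation=cv2.INTER_CUBIC)
cv2.imwrite("pics/o4.png",np.hstack([k(t),k(s)]))
E
```

```text
t: 13.78
eef_pos: [461.5, -191.1, 196.4]
ee_rot: [2.429, 1.988, 0.004]
ft_force: [0.4, 1.0, 0.0]
opening: 39.7
finger_force: 0.0
t: 14.15
eef_pos: [445.3, -260.7, 194.2]
ee_rot: [-2.437, -1.982, 0.002]
ft_force: [-0.0, 0.8, 0.4]
opening: 39.8
finger_force: 0.0
tool d [268.8   1.   44. ] turn -0.009 tooly yaw -0.205 q7 0.56 now(samp) [-471.8    3.3  194.2] tz [-0.001 -0.001 -1.   ] t 14.15
```

View pics/o4.png

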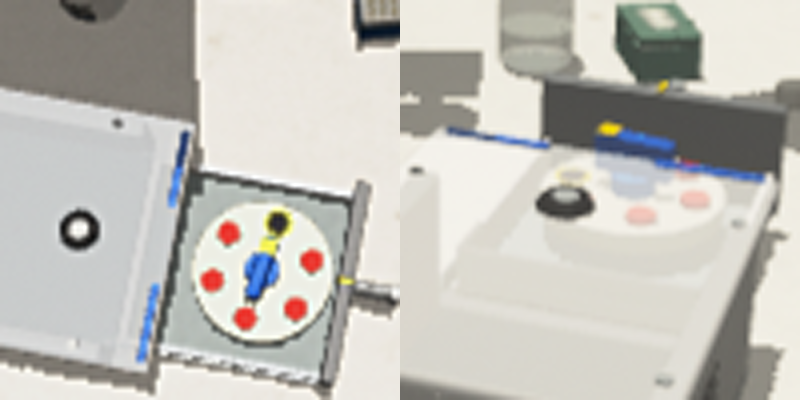

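Top (left half): well (278,222), disc caps centred on (262,270.5), bar from (270,238) to (255,300). Scene (right half): yellow bar end (609,130), other end (673,147), well (573,178).

```bash
python3 - <<'E'
from h import *
T=env.camera("top");S=env.camera("scene")
a=lambda x,y:np.array([x,y])/4+[180,145]-.375
b=lambda x,y:np.array([x-400,y])/4+[220,165]-.375
inv=lambda P:R.from_euler('z',-SP[2]).apply(P-[SP[0],SP[1],0])
c=inv(atz(T,a(262,270.5),52));w=inv(atz(T,a(278,222),48));print("axis",c,"well",w)
W2,e=tri(T,a(278,222),S,b(573,178));print("well tri",inv(W2),e)
Y,e=tri(T,a(269.5,242),S,b(609,130));Z,e2=tri(T,a(255,298),S,b(671,148));print("bar ends",inv(Y),e,inv(Z),e2)
caps=np.array([inv(atz(T,a(*q),54)) for q in [(229,233),(212,280),(245,318),(295,309),(312,261)]])
cc=caps-c; an=np.arctan2(cc[:,1],cc[:,0])
d=w-c;print("angle well",(np.arctan2(d[1],d[0])-np.pi)%(2*np.pi), "caps mod60",(an-np.pi)%(np.pi/3)+np.pi/3, np.hypot(cc[:,0],cc[:,1]))
d=Y-Z;d=inv(Y)-inv(Z);print("angle bar",(np.arctan2(d[1],d[0])-np.pi)%(2*np.pi))
E
```

```text
axis [-203.74040347    1.80563552   52.        ] well [-209.04404894  -38.86825264   48.        ]
well tri [-209.00183978  -39.00260522   46.34983524] 0.0258344675990827
bar ends [-206.79707854  -17.24995701   82.83735075] 0.1969961368944837 [-202.9477591    23.81415018   78.91518025] 0.840789427592
angle well 1.4411335397333591 caps mod60 [1.42705282 1.42080859 1.41370824 1.40871554 1.40995296] [39.38931755 39.96876155 39.80965512 40.0951706  40.04008175]
angle bar 1.4773301817967397
```

```bash
python3 inch.py '[{"tx": 0.05},{"tx": 0.055},{"tx": 0.055},{"tx": 0.055},{"tx": 0.053},{"rz": -3.6},{"rz": -3.6},{"rz": -3.6}]'
python3 inch.py '[{"rz": -3.6},{"rz": -3.6},{"rz": -3.6},{"rz": -3.6},{"rz": -3.4},{},{}]'
python3 -c "
from h import *
need((-203.5,1,62),1.43)"
```

```text
t: 15.35
eef_pos: [499.9, 5.4, 194.2]
ee_rot: [-1.804, -2.572, 0.0]
ft_force: [-0.4, -0.0, -0.4]
opening: 40.1
finger_force: 0.0
t: 16.23
eef_pos: [500.0, 4.3, 194.3]
ee_rot: [-0.539, -3.095, -0.0]
ft_force: [-1.4, 0.3, 0.8]
opening: 40.4
finger_force: 0.0
tool d [ -0.7  -2.3 132.3] turn -0.007 tooly yaw 1.226 q7 1.21 now(samp) [-201.1    1.4  194.3] tz [-0.  0. -1.] t 16.225
```

```bash
python3 inch.py '[{"tx": -0.001,"ty": -0.002,"tz": 0.03},{"tz": 0.04},{"tz": 0.035},{"tz": 0.02},{"tz": 0.007},{}]'
python3 inch.py '[{},{},{},{},{}]' 0 50
python3 -c "
from h import *
need((-203.5,1,62),1.43)"
```

```text
t: 16.98
eef_pos: [500.5, 1.7, 62.4]
ee_rot: [-0.536, -3.095, 0.0]
ft_force: [-1.2, 0.3, -0.1]
opening: 39.7
finger_force: 0.0
t: 17.6
eef_pos: [501.0, 1.6, 63.2]
ee_rot: [0.534, 3.094, 0.001]
ft_force: [-1.8, 0.8, 7.8]
opening: 11.1
finger_force: 50.6
tool d [ 1.1 -0.1  1.2] turn -0.004 tooly yaw 1.229 q7 1.26 now(samp) [-2.035e+02 -1.000e-01  6.320e+01] tz [ 0.002  0.    -1.   ] t 17.6
```

```bash
python3 inch.py '[{"rz": 2.4},{"rz": 3.2},{"rz": 3.2},{"rz": 3.2},{"rz": 3.2},{"rz": 3.2},{"rz": 3.2},{"rz": 2.4}]'
python3 inch.py '[{"rz": 2},{"rz": 1.6},{"rz": 1},{},{}]'
python3 -c "
from h import *
need((-203.5,1,62),0);s=env.get_state();print(s['ft_force'],s['wrist_torque'])"
```

```text
t: 18.6
eef_pos: [500.6, 1.3, 63.2]
ee_rot: [2.194, 2.248, 0.001]
ft_force: [-2.6, -1.5, 9.4]
opening: 10.7
finger_force: 51.0
t: 19.23
eef_pos: [500.4, 1.4, 63.2]
ee_rot: [2.434, 1.987, 0.001]
ft_force: [-3.3, -0.9, 10.2]
opening: 11.2
finger_force: 51.1
tool d [ 0.4 -0.6  1.2] turn -0.005 tooly yaw -0.202 q7 0.3 now(samp) [-203.9    0.4   63.2] tz [ 0.001  0.001 -1.   ] t 19.225
[-3.29157902 -0.86322969 10.24714418] [-0.30738105  0.78397217  0.00157811]
```

Release, rise, and look.

```bash
python3 inch.py '[{},{},{},{"tz": -0.02},{"tz": -0.04},{"tz": -0.05},{"tz": -0.02},{"tx": -0.05}]' 40
python3 inch.py '[{"tx": -0.055},{"tx": -0.055},{"tx": -0.055},{"tx": -0.05},{}]'
python3 - <<'E'
from h import *
need((-309,1,54))
t=env.camera("top")["frame"][145:245,180:280,::-1]
cv2.imwrite("pics/o5.png",cv2.resize(t,None,fx=6,fy=6,interpolation=cv2.INTER_CUBIC))
E
```

```text
t: 20.23
eef_pos: [492.4, -44.4, 193.5]
ee_rot: [2.425, 1.996, 0.005]
ft_force: [0.6, -0.6, -0.0]
opening: 40.0
finger_force: 0.0
t: 20.85
eef_pos: [445.8, -262.4, 192.7]
ee_rot: [2.439, 1.978, -0.002]
ft_force: [1.1, 0.4, 0.1]
opening: 40.1
finger_force: 0.0
tool d [164.6  -0.5 138.4] turn -0.011 tooly yaw -0.208 q7 0.65 now(samp) [-473.3    2.4  192.7] tz [ 0.    -0.002 -1.   ] t 20.85
```

View pics/o5.png

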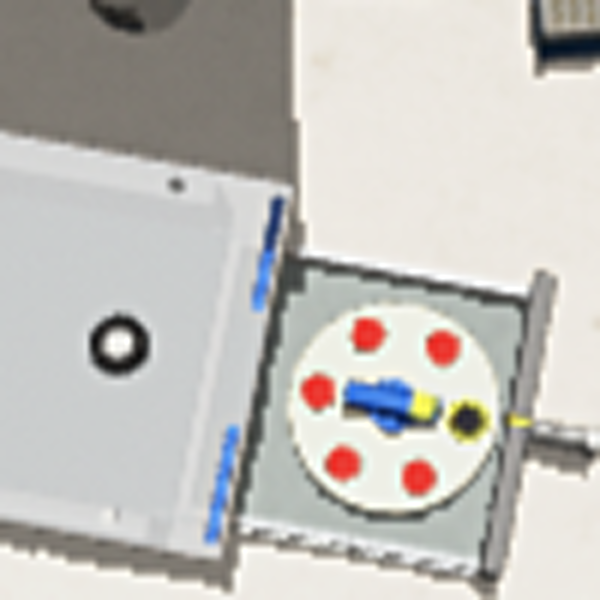

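The well has clicked in at the front: well at (467,421), disc centre at (392,406), in line with the mark at (518,421). Next I push the handle home with the shut fingers, kept high so that only the narrow pads meet the lid edge.

Scaled: 1 mm is 0.001, 45 mm is 0.045.

```bash
python3 inch.py '[{"tx": 0.045},{"tx": 0.045},{"tx": 0.044,"ty": 0.001,"tz": 0.03},{"tz": 0.04},{"tz": 0.04},{"tz": 0.016},{},{}]' 0 60
python3 -c "
from h import *
need((-326,0.5,66))"
```

```text
t: 21.9
eef_pos: [475.7, -126.4, 66.9]
ee_rot: [2.432, 1.988, 0.001]
ft_force: [0.3, 0.8, 0.4]
opening: -0.0
finger_force: 0.0
tool d [ 8.  -0.9  0.9] turn -0.003 tooly yaw -0.2 q7 0.56 now(samp) [-3.34e+02 -3.00e-01  6.69e+01] tz [ 0.001  0.    -1.   ] t 21.9
```

```bash
python3 inch.py '[{"tx": 0.006},{"tx": 0.004},{"tx": 0.006},{"tx": 0.008},{"tx": 0.01},{"tx": 0.012},{"tx": 0.012},{"tx": 0.012}]'
python3 inch.py '[{"tx": 0.014},{"tx": 0.014},{"tx": 0.014},{"tx": 0.014},{"tx": 0.012},{"tx": 0.01},{"tx": 0.008},{}]'
python3 -c "
from h import *
need((-146,0.5,66))"
```

```text
t: 22.9
eef_pos: [489.6, -57.4, 66.3]
ee_rot: [2.433, 1.988, 0.0]
ft_force: [0.3, -4.1, 2.4]
opening: 0.0
finger_force: 1.9
t: 23.9
eef_pos: [506.2, 27.2, 66.0]
ee_rot: [-2.431, -1.988, 0.0]
ft_force: [-0.4, 0.1, -0.0]
opening: -0.2
finger_force: 0.0
tool d [31.5 -0.8  0.1] turn -0.003 tooly yaw -0.2 q7 0.28 now(samp) [-177.5   -0.2   66. ] tz [-0.001  0.001 -1.   ] t 23.9
```

Scaled: 6 mm is 0.006, 4 mm is 0.004.

```bash
python3 inch.py '[{"tx": 0.006},{"tx": 0.006},{"tx": 0.006},{"tx": 0.004},{"tx": 0.004},{"tx": 0.002},{}]'
python3 -c "
from h import *
need((-146,0.5,66))"
python3 inch.py '[{"tx": 0.002},{},{}]'
python3 inch.py '[{"tx": 0.001},{},{}]'
python3 inch.py '[{"tx": 0.001},{},{}]'
python3 -c "
from h import *
need((-146,0.5,66))"
```

```text
t: 24.78
eef_pos: [512.3, 53.7, 66.3]
ee_rot: [2.433, 1.988, 0.001]
ft_force: [-1.5, -1.1, -0.5]
opening: -0.0
finger_force: 0.4
tool d [ 4.2 -1.5  0.3] turn -0.004 tooly yaw -0.201 q7 0.23 now(samp) [-150.2   -1.    66.3] tz [ 0.  0. -1.] t 24.775
t: 25.15
eef_pos: [512.7, 55.3, 66.4]
ee_rot: [2.433, 1.987, 0.001]
ft_force: [-0.7, -1.6, -0.6]
opening: 0.2
finger_force: 0.9
t: 25.52
eef_pos: [512.8, 56.2, 66.3]
ee_rot: [2.433, 1.987, 0.0]
ft_force: [1.0, -1.7, -0.2]
opening: 0.0
finger_force: 1.4
t: 25.9
eef_pos: [513.0, 57.3, 66.3]
ee_rot: [2.433, 1.987, 0.0]
ft_force: [0.8, -2.2, -0.3]
opening: 0.2
finger_force: 1.2
tool d [ 0.6 -1.5  0.3] turn -0.004 tooly yaw -0.201 q7 0.22 now(samp) [-146.6   -1.    66.3] tz [ 0. -0. -1.] t 25.9
```

Already 2 mm past the earlier contact and still easy. I keep creeping.

Scaled: 1 mm is 0.001.

```bash
python3 inch.py '[{"tx": 0.001},{},{}]'
python3 inch.py '[{"tx": 0.001},{},{}]'
python3 inch.py '[{"tx": 0.001},{},{}]'
python3 inch.py '[{"tx": 0.001},{},{}]'
python3 -c "
from h import *
need((-146,0.5,66))"
```

```text
t: 26.28
eef_pos: [513.0, 57.5, 66.4]
ee_rot: [2.433, 1.986, -0.001]
ft_force: [-0.5, -5.3, -0.1]
opening: 0.0
finger_force: 2.7
t: 26.65
eef_pos: [513.0, 57.5, 66.4]
ee_rot: [2.434, 1.985, -0.002]
ft_force: [-1.0, -7.8, 1.7]
opening: -0.2
finger_force: 4.4
t: 27.02
eef_pos: [513.0, 57.5, 66.4]
ee_rot: [2.434, 1.983, -0.003]
ft_force: [-1.2, -10.4, 0.6]
opening: -0.0
finger_force: 6.1
t: 27.4
eef_pos: [513.0, 57.5, 66.4]
ee_rot: [2.434, 1.981, -0.004]
ft_force: [-2.3, -15.9, 1.5]
opening: -0.0
finger_force: 7.7
tool d [ 0.4 -1.4  0.4] turn -0.008 tooly yaw -0.204 q7 0.22 now(samp) [-146.4   -0.9   66.4] tz [-0.    -0.004 -1.   ] t 27.4
```

Hard stop with the pad face at x = -135.4, which agrees with the drawer being home (bar front at -135) but could also be the lid edge. I back off and look.

```bash
python3 inch.py '[{"tx": -0.006},{"tx": -0.015},{"tx": -0.03,"tz": -0.02},{"tx": -0.05,"tz": -0.04},{"tx": -0.055},{"tx": -0.055},{"tx": -0.04},{}]'
python3 - <<'E'
from h import *
need((-146,0.5,66))
crop(env.camera("top"),135,150,240,250,6,"pics/t6.png")
E
```

```text
t: 28.4
eef_pos: [462.5, -187.3, 125.8]
ee_rot: [2.438, 1.98, -0.0]
ft_force: [0.8, 0.1, -1.1]
opening: -0.1
finger_force: 0.0
tool d [250.4  -2.3  59.6] turn -0.01 tooly yaw -0.207 q7 0.59 now(samp) [-396.3    0.7  125.8] tz [ 0.001 -0.001 -1.   ] t 28.4
```

View pics/t6.png

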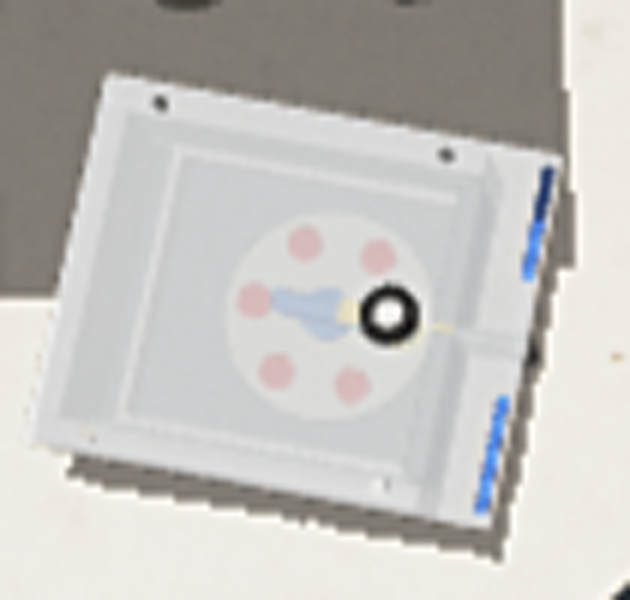

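Caps' centre is now at about (328,314) and the well is hidden under the port at (389,315). Comparing this with the fully open position gives the remaining opening.

```bash
python3 - <<'E'
from h import *
T=env.camera("top")
inv=lambda P:R.from_euler('z',-SP[2]).apply(P-[SP[0],SP[1],0])
f=T["frame"]
# red caps by colour, subpixel
x0,y0=165,180
h=f[y0:225,x0:212].astype(int); m=((h[...,0]-h[...,1])>18)&((h[...,0]-h[...,2])>10)
n,l,st,ce=cv2.connectedComponentsWithStats(m.astype(np.uint8))
P=[]
for i in range(1,n):
    if st[i,4]>5: P.append(inv(atz(T,ce[i]+[x0,y0],54)));print(st[i,4],P[-1].round(1))
P=np.array(P)
def g(p):
    a=np.pi+p[2]+np.arange(1,6)*np.pi/3; Q=np.c_[p[0]+40*np.cos(a),p[1]+40*np.sin(a)]
    return np.array([np.linalg.norm(Q-q[:2],axis=1).min() for q in P])
r=least_squares(g,[-24,0,0],loss="soft_l1");print(r.x,g(r.x))
E
```

```text
21 [ -3.2 -33.6  54. ]
24 [-43.9 -32.9  54. ]
22 [15.8  1.3 54. ]
23 [-3.5 35.9 54. ]
22 [-43.8  36.4  54. ]
[-2.37332475e+01  1.45722733e+00 -3.59255354e-03] [0.72492143 0.25651981 0.45879057 0.15835246 0.26678217]
```

The carousel has travelled 180.0 mm back from fully open, so the drawer is home, and the carousel angle is about 0 (-0.004 rad). I hand it in.

```bash
python3 -c "
from rig import env
print(env.finish_job())"
```

```text
the job is handed in; nothing more can be done
None
```

I opened the drawer past its catch to the end stop, clicked the empty well into place at the front, and pushed the drawer home so the well lies under the filling port; I handed the job in at about 28 s without moving or touching any of the other things on the bench.

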